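Find the heavy side of a clutch cover and hold it down

TASK

The clutch cover clamped upright on the balancing stand is heavier on one side, which cannot be seen, and its stiff spindle stays wherever it is left. Take the crank handle, swing it at least half a turn away from where it stands and feel how the effort changes on the way round to find the heavy side. Then turn the cover so that its heavy side is straight down and finish holding the handle there, still and without letting go; leave the loose things around it where they lie.

Things in the scene. Friction and masses are not known exactly. Their poses are not given: they have to be found in the camera images.
- stand: Grey balancing stand fixed to the bench, foot 200 x 220 x 18 mm; place and yaw differ each time. Origin on the bench. Axes: x level along the spindle, away from the robot's side (cover and crank look to -x), y left as seen from the robot, z up. It carries a clutch cover upright: a round metal plate, 190 mm across, 34 mm thick.
- spindle (a point): Point on the spindle's axis, level with the front of the cover, 25 mm to the stand's -x side of its origin, 155 mm above the bench, axes as the stand's. The clamp ends 8 mm in front of it (to -x), the crank arm with its counterweight 17 mm, the spindle's nose 23 mm. Only the handle reaches farther out.
- grip (a point): Grip point on the black crank handle: round sleeve, 18 mm thick, 78 mm long, parallel to the spindle at 60 mm from its axis, standing out to the robot's side. The point is 19 mm from its free end, 80 mm in front of the spindle point. The sleeve spins freely on its pin, so it can stay pinched from above, fingers left and right of it, all the way round. The point's own roll means nothing.
- crank (a joint): Turn of cover and crank, rad: 0 = handle straight above the spindle, growing clockwise as seen from the robot's side (pi/2: handle to the right, stand's -y). No stops. Handle and counterweight balance each other. Seals drag with a steady 0.30 N m (5 N at the handle) against any motion; the heavy side's pull, at most 0.19 to 0.26 N m (when it is level with the spindle), adds to or eases it.

How it is judged:
By the outcome, as a careful person would: the job done as asked, in the order asked, and still so for the second after the job is handed in, while the arm keeps its last pose, push and grip.
It also fails if it takes over 64 s, if anything falls off the work surface, if the arm or the gripper's body presses on something with over 40 N, if the wrist force passes 120 N, or if a joint passes its speed limit or range.

ROBOT

A 6-joint arm with a two-finger parallel gripper is mounted at the origin on a cart in front of the work surface, level with it; the furniture and walls round the work are solid. World frame = base frame: x ahead of the robot, y to its left, z up, the work surface at z = 0. Lengths are in m, angles in degrees, forces in N, time in s.
With the tool pointing down it reaches from about 0.375 to 0.75 m from the base axis. Payload 9 kg.
Tool frame: the origin (TCP) lies where the fingers leave the gripper's body, on its centre line; the fingertips stand 73 mm ahead of it and the grasp point (between the pads) lies 54 mm ahead of it (robot.tip_reach is the distance from the TCP to the fingertips, in m); z points along the fingers, y is the direction in which the jaws open and shut (so a half turn about z gives the same grasp; the last joint's range is limited). The gripper opens to 85 mm and grips with 20 to 120 N. Pads are 22 mm wide; open, the fingers measure 114 mm over their backs; the gripper's body (76 mm by 85 mm) begins 54 mm behind the grasp point. The pads swing forward as they close: fully open they stand 13 mm farther back than shut.
Start: joints at [-81.629, 5.964, 5.575, 89.605, 0, 77.527], TCP at [0.214, -0.561, 0.304] pointing down, gripper open.
Joint ranges: [-171.21, 171.21], [-48.23, 106.86], [-62.78, 66.21], [-105.2, 120.99], [-86.42, 89.51], [-180, 180]. Speed limits (degrees/s): [127.2, 127.2, 147.25, 180, 180, 180].

INTERFACE

Orientations are given as [roll, pitch, yaw] about the fixed x, y, z axes, in that order (R = Rz(yaw) Ry(pitch) Rx(roll)).
In Python, from plant import robot gives the robot as it stands. Calls block until the motion is done:
- robot.move_pose(position, orientation): joint-space move of the TCP to a pose.
- robot.line_to(position, vel=0.15, rotation=None, guard=None): straight line of the TCP; rotation=None keeps the orientation; vel is the mean speed in m/s. With guard (N) it stops when the force on the tool has changed by that much, and returns True; else False.
- robot.goto_joints(angles): joint-space move.
- robot.set_gripper(opening): finger opening in m; the grip force is fixed at half the most; returns when the fingers have stopped.
- robot.pause(seconds).
- robot.ik(position, orientation): joint angles nearest the present ones, or None.
- robot.observe(): the state.
- robot.grab_frame(name): name is "side" or "top" or "wrist"; returns the picture (384x512x3 uint8, blue, green, red); there is no depth.
- robot.get_calibration(name): a dict with "vertical_fov" (degrees; the focal length in pixels is half the picture's height over the tangent of half this angle, whatever the lens; pixels are square), "cx", "cy" (the principal point, pixels), "k1" (the pictures are not rectified: a ray, as slopes to the right and down, at radius r is drawn at 1 + k1 r^2 times it, then the intrinsics apply), "rvec" (rotation vector, rad) and "tvec" (3), from world to camera coordinates, as OpenCV has them. Camera axes: x right, y down, z forward; pixel columns grow to the right and rows downward; lengths in m; the calibration is good to about 2 mm. A picture is of the moment at which its call begins: read the wrist's pose just before it. get_calibration takes no time and is no camera call; for the wrist camera it gives the pose at the moment of the call.
A pose or a line that the arm cannot do raises robot.IKError and nothing moves.
- robot.job_done(): hands the job in, once; it reports no verdict.
The state is a dict: "time": time; "q": joint angles; "qvel": joint speeds; "joint_torque": joint torques, N m; "tool_pos": TCP position; "tcp_rot": TCP orientation; "ft_force": force on the tool from outside, world axes, zero at the start; "torque": the same for the moment, N m; "gripper_width": finger opening in m.
Only numpy, scipy, OpenCV 4.12 (cv2) and the standard library are available. Lean on these libraries where they do the work, as an engineer would, in place of code of your own. Each camera call takes 0.05 s, during which the arm holds its last target.

## Working session

There is one attempt and no reset: what is moved stays moved. The work goes in short steps, each a Python script; the robot and the scene stay as the last script left them, time stands still between calls to the robot, and variables do not carry over. Pictures are saved under pics/ and viewed, and the job is handed in when it is done.

```bash
ls; mkdir -p pics; python3 - <<'E'
from plant import robot
import cv2
s=robot.observe();print(s)
for n in ["side","top","wrist"]:
    c=robot.get_calibration(n);print(n,c)
    cv2.imwrite(f"pics/a_{n}.png",robot.grab_frame(n))
E
```

```text
pics
{'time': 0.0, 'q': array([-8.16305614e+01,  5.99978558e+00,  5.52682426e+00,  8.96051633e+01,
        3.16678735e-04,  7.75270811e+01]), 'qvel': array([ 0.01723016,  0.04032786, -0.03663988, -0.06621781, -0.026299  ,
        0.07417084]), 'joint_torque': array([-1.70107778e-03, -5.56936169e+01,  5.03646398e+01,  1.70947344e-02,
       -4.02528376e-04,  9.48105679e-06]), 'tool_pos': array([ 0.21345646, -0.56048714,  0.30310808]), 'tcp_rot': array([-1.79923788e+02, -1.71824168e-02,  2.08423459e+01]), 'ft_force': array([ 0.94231612, -0.24862206, -0.23131138]), 'torque': array([ 0.01144407, -0.0136059 ,  0.01846387]), 'gripper_width': 0.08556504827029955}
side {'vertical_fov': 44.51190277738367, 'cx': 263.7481451404803, 'cy': 195.9152814933376, 'k1': -0.1782799787413034, 'rvec': array([ 2.11091817, -0.36115636,  0.17921068]), 'tvec': array([-0.53762406,  0.26476322,  0.74848419])}
top {'vertical_fov': 43.29260765712252, 'cx': 253.15415391479735, 'cy': 196.25809484515938, 'k1': -0.15938783116093244, 'rvec': array([ 2.15992126, -2.19994201,  0.16726958]), 'tvec': array([0.028562  , 0.57399318, 0.93517479])}
wrist {'vertical_fov': 62.610130343100394, 'cx': 252.7271934100611, 'cy': 194.04908502205282, 'k1': -0.060158551371118384, 'rvec': array([-2.36613104,  1.62954964,  0.26007408]), 'tvec': array([-0.59888848, -0.03940762,  0.38072737])}
```

View pics/a_side.png

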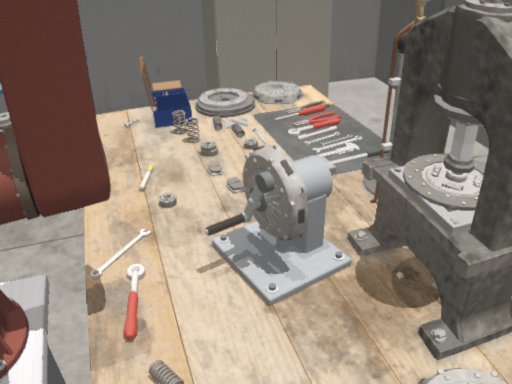

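View pics/a_top.png

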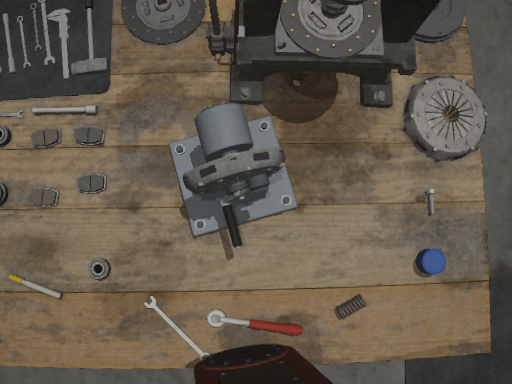

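View pics/a_wrist.png

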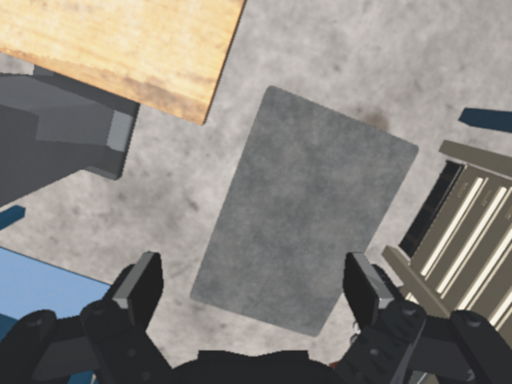

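The side view shows the black handle from about (207,230) to (243,216), and the top view shows it from about (225,205) to (238,246). The foot corners in the top view are near (169,144), (270,118), (297,206) and (192,234). Zooming in to refine these.

```bash
python3 - <<'E'
import cv2
a=cv2.imread("pics/a_top.png")[95:255,155:315];cv2.imwrite("pics/z_top.png",cv2.resize(a,None,fx=3.7,fy=3.7,interpolation=cv2.INTER_CUBIC))
a=cv2.imread("pics/a_side.png")[140:300,195:355];cv2.imwrite("pics/z_side.png",cv2.resize(a,None,fx=3.7,fy=3.7,interpolation=cv2.INTER_CUBIC))
E
```

```text
(no output)
```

View pics/z_top.png

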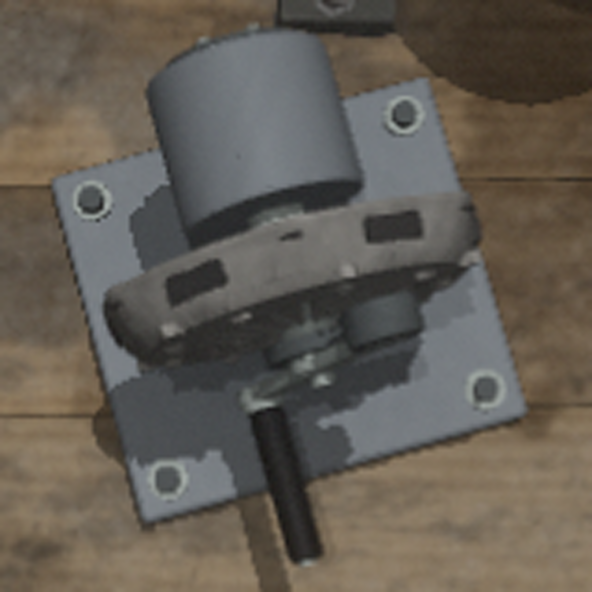

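View pics/z_side.png

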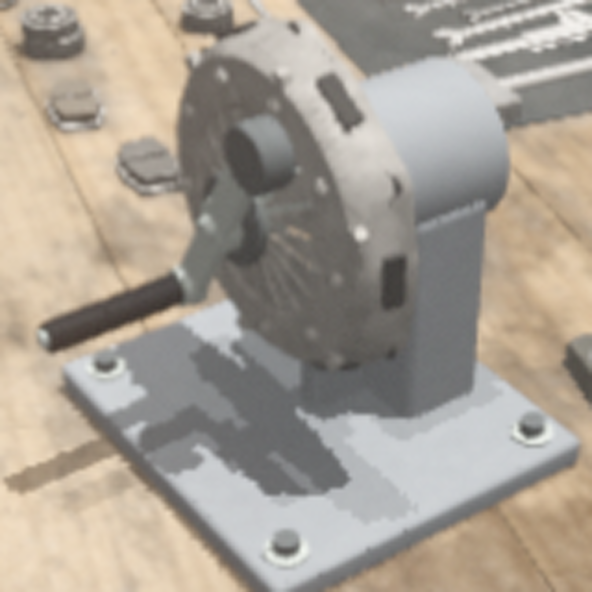

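```bash
cat > h.py <<'E'
import numpy as np, cv2
def ray(c,uv):
    f=192/np.tan(np.radians(c["vertical_fov"]/2))
    K=np.array([[f,0,c["cx"]],[0,f,c["cy"]],[0,0,1]])
    # k1 r^2 on undistorted slopes == OpenCV model
    n=cv2.undistortPointsIter(np.array([[uv]],float),K,np.array([c["k1"],0,0,0.]),None,None,(3,100,1e-12))[0,0]
    R=cv2.Rodrigues(c["rvec"])[0]; o=-R.T@c["tvec"]
    d=R.T@np.array([n[0],n[1],1]); return o,d/np.linalg.norm(d)
def plane(c,uv,z):
    o,d=ray(c,uv); return o+d*(z-o[2])/d[2]
def tri(c1,u1,c2,u2):
    o1,d1=ray(c1,u1);o2,d2=ray(c2,u2)
    s=np.linalg.lstsq(np.c_[d1,-d2],o2-o1,rcond=None)[0]
    p,q=o1+s[0]*d1,o2+s[1]*d2
    return (p+q)/2,np.linalg.norm(p-q)
E
python3 - <<'E'
from plant import robot
from h import *
t=robot.get_calibration("top");s=robot.get_calibration("side");w=robot.get_calibration("wrist")
T=lambda x,y:((x+.5)/3.7-.5+155,(y+.5)/3.7-.5+95)
S=lambda x,y:((x+.5)/3.7-.5+195,(y+.5)/3.7-.5+140)
for c in (t,s,w): print(ray(c,(256,192)))
C=np.array([plane(t,T(*p),.018) for p in [(52,183),(425,78),(525,412),(145,525)]])
print(C.round(4)); print([np.linalg.norm(C[i]-C[(i+1)%4]) for i in range(4)], C.mean(0))
B=np.array([plane(t,T(*p),.02) for p in [(91,201),(404,116),(485,390),(167,481)]]);print(B.round(4),B.mean(0))
SB=np.array([plane(s,S(*p),.018) for p in [(105,362),(287,545),(532,428)]]);print(SB.round(4))
print("tip",tri(t,T(308,558),s,S(44,340)))
print("base",tri(t,T(264,407),s,S(181,289)))
st=robot.observe();R=cv2.Rodrigues(w["rvec"])[0];o=-R.T@w["tvec"];print("cam rel tcp",o-st["tool_pos"],st["tcp_rot"])
for X,nm in((C,'c'),(B,'b')):
    xa=(X[0]+X[1]-X[2]-X[3]);print(nm,np.degrees(np.arctan2(xa[1],xa[0])), )
    ya=(X[0]+X[3]-X[1]-X[2]);print(np.degrees(np.arctan2(ya[1],ya[0]))-90)
E
```

```text
(array([0.46387707, 0.05611117, 0.99322981]), array([ 0.12284264, -0.04537656, -0.99138825]))
(array([ 0.35731341, -0.64107568,  0.61702259]), array([ 0.25329453,  0.81029048, -0.52846118]))
(array([ 0.28838257, -0.53179554,  0.37323808]), array([-0.27947292, -0.11584665, -0.95313926]))
[[ 0.6869  0.1891  0.018 ]
 [ 0.7444 -0.0201  0.018 ]
 [ 0.5547 -0.0705  0.018 ]
 [ 0.4966  0.1384  0.018 ]]
[np.float64(0.21691408317730862), np.float64(0.19625492843259562), np.float64(0.21680919896480697), np.float64(0.1969324778636745)] [0.62066182 0.05921652 0.018     ]
[[ 0.6759  0.1671  0.02  ]
 [ 0.7219 -0.0076  0.02  ]
 [ 0.5671 -0.0485  0.02  ]
 [ 0.5202  0.126   0.02  ]] [0.62126404 0.05925498 0.02      ]
[[ 0.523   0.1298  0.018 ]
 [ 0.5695 -0.0457  0.018 ]
 [ 0.7241 -0.006   0.018 ]]
tip (array([0.47596342, 0.05069523, 0.10106181]), np.float64(0.00015481223112680427))
base (array([0.55268211, 0.07122535, 0.09999643]), np.float64(0.0016862104459622292))
cam rel tcp [0.07488867 0.02876129 0.0699275 ] [-1.79945806e+02 -1.22326060e-02  2.08459536e+01]
c 14.895474769266624
15.464299709915508
b 14.783335257466085
14.901832285250947
```

```bash
cat >> h.py <<'E'
YAW=15.0; a=np.radians(YAW); X=np.array([np.cos(a),np.sin(a),0]);Y=np.array([-np.sin(a),np.cos(a),0]);Z=np.array([0,0,1.])
TIP=np.array([0.4760,0.0507,0.1011]); GRIP0=TIP+0.0175*X
ORI=[180,0,YAW-180]
E
python3 - <<'E'
from plant import robot
from h import *
p=GRIP0+[0,0,.054+.12]
print(p,robot.ik(p,ORI))
robot.move_pose(p,ORI)
s=robot.observe();print(s["time"],s["q"].round(1),s["tool_pos"],s["ft_force"],s["torque"],s["tcp_rot"])
for n in("wrist","top","side"):cv2.imwrite(f"pics/b_{n}.png",robot.grab_frame(n))
w=robot.get_calibration("wrist")
np.save("w.npy",w,allow_pickle=True)
E
```

```text
[0.4929037  0.05522933 0.2751    ] [ -8.75374254 -12.55592414 -15.29282279  87.26310135   0.
 -23.75374254]
2.5583 [ -8.8 -12.5 -15.3  87.3  -0.  -23.7] [0.49307235 0.05465134 0.27512266] [-0.06883451  0.29394804 -0.19116305] [-0.04320396 -0.04496231  0.02098851] [-1.79990893e+02  2.11844056e-03 -1.65080671e+02]
```

```bash
python3 -c "
import cv2,numpy as np
i=[cv2.imread(f'pics/b_{n}.png') for n in('wrist','top','side')]
cv2.imwrite('pics/b_m.png',cv2.resize(np.hstack([i[1][60:300,100:400],i[2][60:300,150:450]]),(800,320)))"
```

```text
(no output)
```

View pics/b_wrist.png

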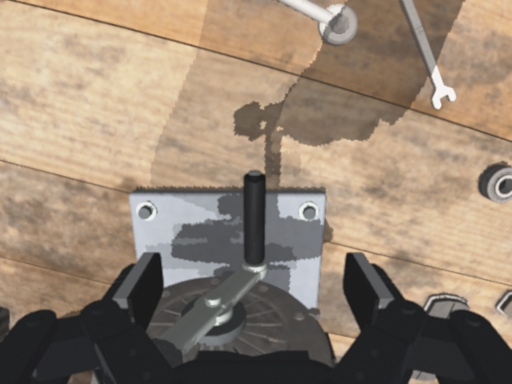

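View pics/b_m.png

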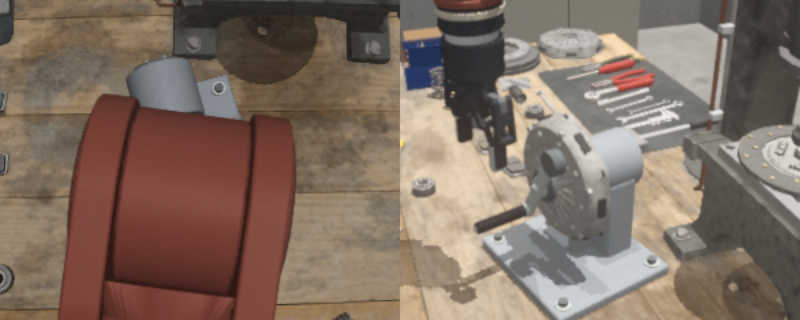

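The wrist view shows the handle running straight down the image from (254,175) to (255,266), midway between the jaws, so lateral position and yaw look right. I'll cross-check by casting a ray, then descend and grip.

```bash
python3 - <<'E'
from plant import robot
from h import *
w=np.load("w.npy",allow_pickle=True).item()
a_=plane(w,(254.5,173),.110-.003);b_=plane(w,(255,262),.110-.003)
print(a_,b_,(b_-a_)@X,(b_-a_)@Y, (a_-TIP)@X,(a_-TIP)@Y)
robot.pause(.3)
f=np.array([robot.observe()["ft_force"] for _ in range(1)]);print("tare",f)
p=GRIP0+[0,0,.054]
g=robot.line_to(p,vel=.12,guard=8)
s=robot.observe();print(g,s["time"],s["tool_pos"],s["ft_force"])
cv2.imwrite("pics/c_side.png",robot.grab_frame("side"));cv2.imwrite("pics/c_wrist.png",robot.grab_frame("wrist"))
E
```

```text
[0.47505863 0.0519836  0.107     ] [0.55040267 0.07270292 0.107     ] 0.0781393142684549 0.0005128538185930763 -0.0005770740823332912 0.001483509153175102
tare [[-0.34666408 -0.08367729 -0.39470099]]
False 4.1583 [0.49336706 0.0551697  0.15594678] [ 0.17448771  0.64232931 -0.67176762]
```

```bash
python3 -c "
import cv2,numpy as np
i=[cv2.imread(f'pics/c_{n}.png') for n in('wrist','side')]
cv2.imwrite('pics/c_m.png',np.hstack([cv2.resize(i[0],(400,300)),cv2.resize(i[1][120:270,150:350],(400,300))]))"
```

```text
(no output)
```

View pics/c_m.png

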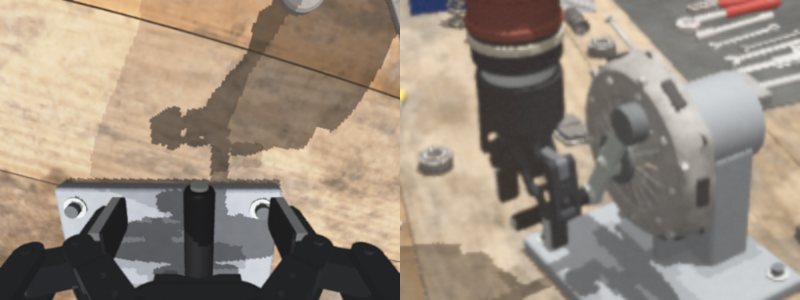

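The handle is centred between the pads. Next I'll grip it and make a few trial steps.

```bash
cat >> h.py <<'E'
import json,os
# circle of the TCP (y_s,z) ; u = along stand y (left), v = z
def tcp_at(th,c,x): # th rad: 0 up, growing to right (-y)
    u=c[0]-0.06*np.sin(th); v=c[1]+0.06*np.cos(th)
    return X*x+Y*u+Z*v
def ang(p,c): return np.arctan2(-(p@Y-c[0]),p[2]-c[1])%(2*np.pi)
def log(s,cmd,d):
    with open("log.jsonl","a") as f: f.write(json.dumps(dict(t=float(s["time"]),p=list(map(float,s["tool_pos"])),f=list(map(float,s["ft_force"])),q=list(map(float,s["joint_torque"])),cmd=float(cmd),d=d))+"\n")
E
python3 - <<'E'
from plant import robot
from h import *
robot.set_gripper(0.0)
s=robot.observe();print(s["time"],s["gripper_width"],s["tool_pos"],s["ft_force"])
p=s["tool_pos"]
uc=np.array([.621,.0593,0])@Y
print("u handle",p@Y,"uc",uc,"x",p@X)
# centre: use image handle v offset: TCP v - handle z  ; radius 60
du=GRIP0@Y-uc; dz=TIP[2]-.155; th=np.arctan2(-du,dz)%(2*np.pi);print(du,dz,np.degrees(th),np.hypot(du,dz))
c=np.array([p@Y+.06*np.sin(th),p[2]-.06*np.cos(th)]);x=float(GRIP0@X)
json.dump(dict(c=list(c),x=x,th=th),open("st.json","w"));print(c)
for k in range(1,5):
    t=th+np.radians(8*k)
    robot.line_to(tcp_at(t,c,x),vel=.03)
    s=robot.observe();log(s,t,1)
    f=s["ft_force"];F=np.array([f@Y,f[2]]);tg=np.array([-np.cos(t),-np.sin(t)]);rd=np.array([-np.sin(t),np.cos(t)])
    print(round(s["time"],2),np.degrees(t).round(1),np.degrees(ang(s["tool_pos"],c)).round(1),"tan",(F@tg).round(2),"rad",(F@rd).round(2),"ax",(f@X).round(2),(s["tool_pos"]-tcp_at(t,c,x)).round(4),s["gripper_width"])
E
```

```text
4.9 0.016301027311799776 [0.49284605 0.05545343 0.15515729] [-0.38168383  2.1983234   2.34226445]
u handle -0.07399404888447716 uc -0.10344722550972364 x 0.4904051328932038
0.029221799433779533 -0.0539 208.46426492784272 0.06131169188782869
[-0.10259068  0.20790416]
5.33 216.5 217.0 tan 5.12 rad -1.14 ax -1.59 [-0.0001  0.0004  0.0004] 0.01595708506924662
5.76 224.5 224.9 tan 5.01 rad -3.42 ax -2.02 [0.     0.0002 0.0005] 0.01653991535788354
6.18 232.5 233.0 tan 6.05 rad -4.21 ax -1.17 [0.     0.0002 0.0006] 0.0160509272460589
6.61 240.5 241.1 tan 5.38 rad -5.95 ax -2.8 [0.0001 0.0001 0.0007] 0.016321723721449237
```

```bash
python3 - <<'E'
from plant import robot
from h import *
S=json.load(open("st.json"));c=np.array(S["c"]);x=S["x"];th=S["th"]
def show(t,tag):
    s=robot.observe();f=s["ft_force"];print(tag,round(s["time"],3),"deg",np.degrees(t).round(1),"F u,v,x",(f@Y).round(2),f[2].round(2),(f@X).round(2),"dev u,v",((s["tool_pos"]-tcp_at(t,c,x))@Y*1e3).round(2),((s["tool_pos"]-tcp_at(t,c,x))[2]*1e3).round(2))
t=th+np.radians(32)
for k in range(4): show(t,"hold");robot.pause(.05)
for d in(36,40,36,32,28,24):
    t=th+np.radians(d);robot.line_to(tcp_at(t,c,x),vel=.03);show(t,"mv");robot.pause(.1);show(t,"  +.1")
E
```

```text
hold 6.608 deg 240.5 F u,v,x -2.53 7.61 -2.8 dev u,v 0.05 0.73
hold 6.658 deg 240.5 F u,v,x -2.24 8.25 -2.41 dev u,v 0.05 0.75
hold 6.708 deg 240.5 F u,v,x -1.97 7.68 -2.48 dev u,v 0.04 0.76
hold 6.758 deg 240.5 F u,v,x -2.07 7.38 -3.94 dev u,v 0.02 0.76
mv 7.1 deg 244.5 F u,v,x -3.28 7.55 -2.37 dev u,v -0.14 0.5
  +.1 7.2 deg 244.5 F u,v,x -3.68 6.73 -2.69 dev u,v -0.12 0.52
mv 7.492 deg 248.5 F u,v,x -4.85 4.95 -1.31 dev u,v -0.25 0.35
  +.1 7.592 deg 248.5 F u,v,x -4.83 4.92 -1.55 dev u,v -0.24 0.38
mv 7.883 deg 244.5 F u,v,x -5.56 5.22 -1.24 dev u,v -0.23 0.32
  +.1 7.983 deg 244.5 F u,v,x -3.91 5.21 -3.03 dev u,v -0.22 0.32
mv 8.275 deg 240.5 F u,v,x -3.51 4.06 -1.41 dev u,v -0.15 0.32
  +.1 8.375 deg 240.5 F u,v,x -3.34 5.34 -1.68 dev u,v -0.15 0.29
mv 8.667 deg 236.5 F u,v,x -2.82 5.77 -0.95 dev u,v -0.1 0.37
  +.1 8.767 deg 236.5 F u,v,x -3.95 5.27 -1.15 dev u,v -0.08 0.32
mv 9.058 deg 232.5 F u,v,x -2.76 5.8 -1.86 dev u,v 0.02 0.37
  +.1 9.158 deg 232.5 F u,v,x -2.28 5.35 -1.24 dev u,v -0.01 0.36
```

```bash
python3 - <<'E'
from plant import robot
from h import *
i=[robot.grab_frame(n) for n in("side","wrist")];print(robot.observe()["time"],robot.observe()["gripper_width"])
cv2.imwrite('pics/d_m.png',np.hstack([cv2.resize(i[1],(400,300)),cv2.resize(i[0][110:290,150:390],(400,300))]))
E
```

```text
9.2583 0.016614624542756137
```

View pics/d_m.png

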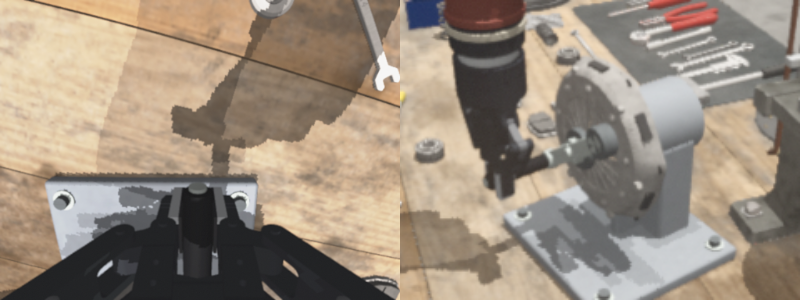

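```bash
python3 - <<'E'
from plant import robot
from h import *
i=robot.grab_frame("side");j=robot.grab_frame("wrist")
cv2.imwrite("pics/e_side.png",i);cv2.imwrite("pics/e_wrist.png",j)
np.save("w2.npy",robot.get_calibration("wrist"),allow_pickle=True)
a_=cv2.resize(i[150:250,205:305],(400,400),interpolation=cv2.INTER_CUBIC)
b_=cv2.resize(cv2.imread("pics/a_side.png")[150:250,205:305],(400,400),interpolation=cv2.INTER_CUBIC)
cv2.imwrite("pics/e_m.png",np.hstack([b_,a_]))
E
```

```text
(no output)
```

View pics/e_m.png

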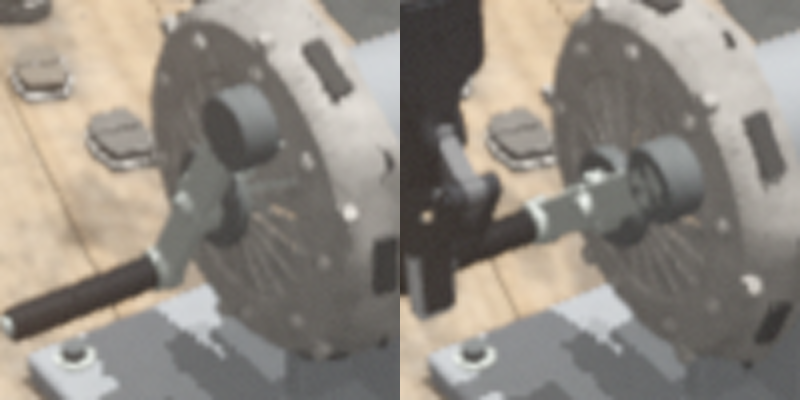

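View pics/e_wrist.png

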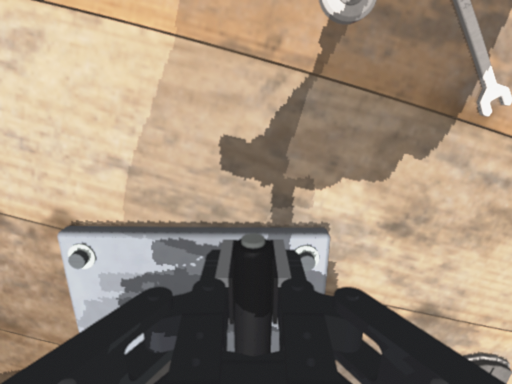

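```bash
python3 - <<'E'
from plant import robot
from h import *
s=robot.get_calibration("side")
x0=TIP@X+.079
for uv in [(205+157/4,150+266/4),(205+137/4,150+216/4)]:
    o,d=ray(s,uv);p=o+d*(x0-o@X)/(d@X);print(p,p@Y,p[2],"th",np.degrees(np.arctan2(-(p@Y+.10345),p[2]-.155))%360,np.hypot(p@Y+.10345,p[2]-.155))
w=np.load("w2.npy",allow_pickle=True).item()
o,d=ray(w,(253,238));p=o+d*(TIP@X-o@X)/(d@X);print("tip wrist",p,p@Y,p[2]);q=robot.observe();print(q["tool_pos"]@Y,q["tool_pos"][2],q["tool_pos"]@X)
E
```

```text
[0.55364259 0.06616647 0.10615715] -0.07938134889795781 0.10615714980364432 th 206.23303454505876 0.054451115518191893
[0.5493323  0.08225268 0.12568703] -0.0627276707535052 0.12568702996241837 th 234.2526988300527 0.050175275900428126
tip wrist [0.47085552 0.06989947 0.11729009] -0.05434867003516364 0.11729008882405437
-0.05498593022149617 0.17169489443529176 0.490486386431378
```

```bash
cat >> h.py <<'E'
def rd(s,t,c,x):
    f=s["ft_force"];F=np.array([f@Y,f[2]]);tg=np.array([-np.cos(t),-np.sin(t)]);r=np.array([-np.sin(t),np.cos(t)])
    e=s["tool_pos"]-tcp_at(t,c,x)
    return np.round([s["time"],np.degrees(t),F@tg,F@r,f@X,e@Y*1e3,e[2]*1e3],2)
E
python3 - <<'E'
from plant import robot
from h import *
S=json.load(open("st.json"));c=np.array(S["c"]);x=S["x"];th=S["th"]
print(rd(robot.observe(),th+np.radians(24),c,x))
for dd in [25,26,27,28,29,30,31,32,31,30,29,28,27,26,25,24]:
    t=th+np.radians(dd);robot.line_to(tcp_at(t,c,x),vel=.012);print(rd(robot.observe(),t,c,x))
E
```

```text
[ 9.3600e+00  2.3246e+02  4.2100e+00 -5.7300e+00 -2.4900e+00  3.0000e-02
  3.5000e-01]
[ 9.6100e+00  2.3346e+02 -7.0000e-02 -5.5800e+00 -3.4000e-01 -1.1000e-01
  1.7000e-01]
[ 9.8600e+00  2.3446e+02  5.5000e-01 -5.9900e+00 -4.9000e-01 -1.6000e-01
  7.0000e-02]
[ 1.0110e+01  2.3546e+02 -2.0000e-01 -5.4100e+00  9.0000e-02 -2.0000e-01
  3.0000e-02]
[ 1.0360e+01  2.3646e+02  3.2000e-01 -6.6800e+00 -8.6000e-01 -2.3000e-01
  4.0000e-02]
[ 1.0610e+01  2.3746e+02 -3.8000e-01 -6.5800e+00 -8.8000e-01 -2.3000e-01
  3.0000e-02]
[ 1.0860e+01  2.3846e+02  7.0000e-02 -6.4300e+00 -8.4000e-01 -2.7000e-01
  3.0000e-02]
[ 1.1110e+01  2.3946e+02 -9.4000e-01 -6.1500e+00 -3.4000e-01 -2.9000e-01
  3.0000e-02]
[ 11.36 240.46  -0.73  -5.91  -0.68  -0.28  -0.  ]
[ 1.1610e+01  2.3946e+02  4.3000e+00 -6.2200e+00 -1.1200e+00 -6.0000e-02
  4.1000e-01]
[ 1.1860e+01  2.3846e+02  5.1100e+00 -7.2600e+00 -2.6500e+00  4.0000e-02
  6.3000e-01]
[ 1.2110e+01  2.3746e+02  5.7200e+00 -7.4200e+00 -3.0800e+00  1.2000e-01
  6.5000e-01]
[ 1.2360e+01  2.3646e+02  7.1000e+00 -6.7700e+00 -3.2700e+00  1.3000e-01
  6.5000e-01]
[ 1.2610e+01  2.3546e+02  6.3700e+00 -7.2800e+00 -3.6000e+00  1.7000e-01
  6.5000e-01]
[ 1.2860e+01  2.3446e+02  6.7000e+00 -6.9000e+00 -3.0500e+00  2.0000e-01
  6.7000e-01]
[ 1.3110e+01  2.3346e+02  6.7000e+00 -7.1100e+00 -2.0500e+00  2.2000e-01
  6.5000e-01]
[ 13.36 232.46   5.6   -6.65  -3.44   0.26   0.66]
```

```bash
cat >> h.py <<'E'
def step(robot,S,dth,settle):
    "arc of dth deg (sign=direction), last 'settle' deg slow; adapt centre to null radial force"
    sg=np.sign(dth);c=np.array(S["c"]);x=S["x"];t0=S["now"];t1=t0+np.radians(dth)
    L=.06*np.radians(abs(dth)-settle)
    robot.line_to(tcp_at(t1-sg*np.radians(settle),c,x),vel=max(L/.55,.01))
    robot.line_to(tcp_at(t1,c,x),vel=.012)
    s=robot.observe();log(s,t1,int(sg));r=rd(s,t1,c,x)
    S["now"]=float(t1)
    u=np.array([-np.sin(t1),np.cos(t1)])
    S["c"]=list(map(float,c+.6*r[3]/8000*u))
    json.dump(S,open("st.json","w"))
    return r
E
python3 - <<'E'
from plant import robot
from h import *
np.set_printoptions(suppress=True)
S=json.load(open("st.json"));S["now"]=S["th"]+np.radians(24)
for k in range(5):
    print(step(robot,S,13.5,1.5), np.round(S["c"],4))
E
```

```text
[ 14.34 245.96   0.41  -6.87  -0.43  -0.31   0.03] [-0.1031  0.2081]
[ 15.32 259.46  -0.62  -5.43   0.81  -0.08  -0.11] [-0.1035  0.2082]
[ 16.31 272.96  -1.08  -2.15   3.35   0.05  -0.03] [-0.1036  0.2082]
[ 17.29 286.46  -2.19  -2.56   4.05   0.05  -0.07] [-0.1038  0.2081]
[ 18.27 299.96  -2.22  -1.85   6.08   0.15  -0.18] [-0.1039  0.2081]
```

```bash
python3 - <<'E'
from plant import robot
from h import *
np.set_printoptions(suppress=True)
S=json.load(open("st.json"))
for k in range(9):
    r=step(robot,S,13.5,1.5);print(r, np.round(S["c"],4))
    if abs(r[2:5]).max()>20: break
i=[robot.grab_frame(n) for n in("side","wrist")]
cv2.imwrite('pics/f_m.png',np.hstack([cv2.resize(i[1],(400,300)),cv2.resize(i[0][80:290,150:430],(400,300))]))
E
```

```text
[ 19.26 313.46  -3.57  -2.78   5.38   0.31  -0.39] [-0.1041  0.2079]
[ 20.24 326.96  -4.78  -2.72   6.26   0.66  -0.51] [-0.1042  0.2077]
[ 21.22 340.46  -6.06  -0.94   5.24   1.03  -0.44] [-0.1042  0.2077]
[ 22.21 353.96  -5.42  -1.85   4.8    1.23  -0.3 ] [-0.1042  0.2075]
[ 23.19 367.46  -6.73   0.36   2.85   1.28  -0.04] [-0.1042  0.2076]
[ 24.18 380.96  -6.17  -1.03   2.98   1.3    0.12] [-0.1042  0.2075]
[ 25.16 394.46  -6.89   0.22   1.6    1.17   0.29] [-0.1042  0.2075]
[ 26.14 407.96  -5.9   -2.05   0.65   0.96   0.28] [-0.1041  0.2074]
[ 27.12 421.46  -6.72  -3.25  -0.14   0.6    0.1 ] [-0.1039  0.2073]
```

View pics/f_m.png

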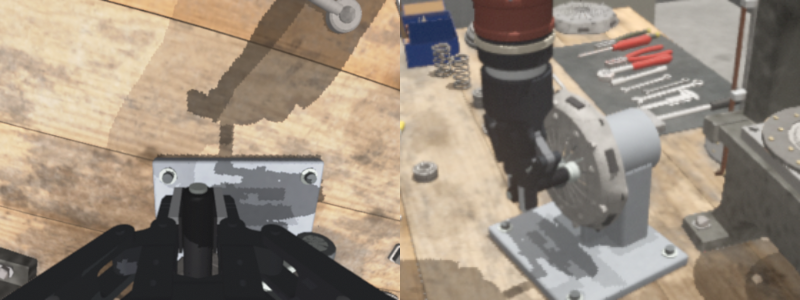

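```bash
cat > fit.py <<'E'
from h import *
def fit():
    D=[json.loads(l) for l in open("log.jsonl")]; D=[d for d in D if d["t"]>13.5]
    P=np.array([d["p"] for d in D]);pu=P@Y;pv=P[:,2]
    from scipy.optimize import least_squares
    cc=least_squares(lambda q:np.hypot(pu-q[0],pv-q[1])-.06,[-.104,.2075]).x
    th=np.unwrap(np.arctan2(-(pu-cc[0]),pv-cc[1]));th+=2*np.pi*np.round((D[0]["cmd"]-th[0])/2/np.pi)
    F=np.array([d["f"] for d in D]);tau=(F@Y)*-np.cos(th)+F[:,2]*-np.sin(th)
    sg=np.array([d["d"] for d in D])
    tn=lambda a:a
    M=np.c_[-sg,np.sin(th),np.cos(th)]
    if len(set(sg))>1: M=np.c_[M,np.ones(len(th))]
    k,res,_,_=np.linalg.lstsq(M,tau,rcond=None)
    # g=A sin(t*-th)= A sin t* cos th - A cos t* sin th
    ts=np.degrees(np.arctan2(k[2],-k[1]))%360;A=np.hypot(k[1],k[2])
    r=tau-M@k;cov=np.linalg.inv(M.T@M)*r.var()*len(r)/(len(r)-M.shape[1])
    print("centre",cc.round(4),"circle res mm",((np.hypot(pu-cc[0],pv-cc[1])-.06)*1e3).std().round(2))
    print("fric,..",k.round(2),"A",A.round(2),"t*",ts.round(1),"sig deg",np.degrees(np.sqrt(np.trace(cov[1:3,1:3])/2)/A).round(1),"rms",r.std().round(2))
    for q,w,z,e in zip(th,tau,sg,r):print(np.degrees(q).round(1),z,w.round(2),e.round(2),end=" | ")
    return ts,cc
if __name__=="__main__":fit()
E
python3 fit.py
```

```text
centre [-0.1034  0.2075] circle res mm 0.09
fric,.. [ 2.84 -1.99 -3.32] A 3.87 t* 300.9 sig deg 4.5 rms 0.42
246.6 1 0.48 0.18 | 260.0 1 -0.57 -0.25 | 273.6 1 -1.06 0.02 | 287.1 1 -2.16 -0.24 | 300.5 1 -2.2 0.62 | 313.8 1 -3.55 0.15 | 327.0 1 -4.78 -0.23 | 340.2 1 -6.07 -0.77 | 353.6 1 -5.43 0.49 | 367.1 1 -6.73 -0.34 | 380.5 1 -6.18 0.46 | 394.0 1 -6.88 -0.18 | 407.6 1 -5.91 0.64 | 421.5 1 -6.72 -0.54 |
```

```bash
python3 - <<'E'
from plant import robot
from h import *
np.set_printoptions(suppress=True)
S=json.load(open("st.json"))
for k in range(13):
    r=step(robot,S,-13.5,1.5);print(r, np.round(S["c"],4))
    if abs(r[2:5]).max()>25: break
E
python3 fit.py
```

```text
[ 28.21 407.96  -1.33  -1.7   -4.72   0.09  -0.16] [-0.1038  0.2072]
[ 29.19 394.46  -0.29  -1.38  -5.63   0.19   0.16] [-0.1037  0.2071]
[ 30.18 380.96   0.32  -0.79  -6.81   0.04   0.23] [-0.1037  0.2071]
[ 31.16 367.46   0.72  -0.72  -4.74  -0.07   0.34] [-0.1037  0.207 ]
[ 32.14 353.96   1.06   0.38  -4.84  -0.2    0.48] [-0.1037  0.207 ]
[ 33.12 340.46   2.18   0.07  -5.66  -0.25   0.61] [-0.1037  0.207 ]
[ 34.11 326.96   2.93   0.7   -6.49  -0.28   0.76] [-0.1037  0.2071]
[ 35.09 313.46   2.54   0.62  -6.81  -0.25   0.93] [-0.1036  0.2071]
[ 36.08 299.96   4.51   0.42  -6.05  -0.15   1.  ] [-0.1036  0.2071]
[ 37.06 286.46   4.57   1.67  -6.29  -0.03   1.03] [-0.1035  0.2072]
[ 38.04 272.96   4.97   0.32  -6.31   0.05   1.07] [-0.1035  0.2072]
[ 39.02 259.46   4.37   0.61  -6.27   0.16   1.02] [-0.1034  0.2072]
[ 40.01 245.96   5.55   0.07  -6.37   0.31   0.95] [-0.1034  0.2072]
centre [-0.1034  0.2075] circle res mm 0.07
fric,.. [ 3.21 -2.35 -2.26 -0.31] A 3.26 t* 316.1 sig deg 5.3 rms 0.58
246.6 1 0.48 0.95 | 260.0 1 -0.57 0.25 | 273.6 1 -1.06 0.27 | 287.1 1 -2.16 -0.22 | 300.5 1 -2.2 0.45 | 313.8 1 -3.56 -0.16 | 327.0 1 -4.78 -0.64 | 340.2 1 -6.07 -1.22 | 353.6 1 -5.43 0.07 | 367.0 1 -6.72 -0.67 | 380.5 1 -6.18 0.28 | 394.0 1 -6.88 -0.18 | 407.6 1 -5.91 0.87 | 421.5 1 -6.72 -0.06 | 408.4 -1 -1.32 -0.95 | 394.7 -1 -0.28 0.02 | 381.3 -1 0.33 0.39 | 367.8 -1 0.72 0.39 | 354.4 -1 1.06 0.19 | 341.0 -1 2.18 0.66 | 327.6 -1 2.92 0.68 | 314.2 -1 2.54 -0.46 | 300.7 -1 4.5 0.75 | 287.2 -1 4.55 0.09 | 273.7 -1 4.97 -0.12 | 260.2 -1 4.37 -1.22 | 246.6 -1 5.55 -0.4 |
```

```bash
python3 - <<'E'
from plant import robot
from h import *
np.set_printoptions(suppress=True)
S=json.load(open("st.json"));c=np.array([-.1036,.2071]);x=S["x"];now=np.degrees(S["now"]);out=[]
def go(d,n=None,T=None):
    global now
    n=n or max(1,int(np.ceil(abs(d-now)/20)));a0=now
    for k in range(1,n+1):
        a1=a0+(d-a0)*k/n
        robot.line_to(tcp_at(np.radians(a1),c,x),vel=.045 if T is None else .06*np.radians(abs(d-a0))/n/T)
    now=d;S["now"]=float(np.radians(d));json.dump(S,open("st.json","w"))
def read(sg):
    R=[]
    for _ in range(8):
        s=robot.observe();R.append(rd(s,np.radians(now),c,x));robot.pause(.02)
    R=np.array(R);out.append((sg,now,R[:,2].mean(),R[:,3].mean(),s["time"]));print(sg,now,R.mean(0).round(2),"sd",R[:,2].std().round(2))
go(300);go(305,5,.25);read(1)
go(315);go(320,5,.25);read(1)
go(326);go(320,6,.25);read(-1)
go(310);go(305,5,.25);read(-1)
json.dump(out,open("out.json","w"))
E
```

```text
1 305 [ 43.77 305.    -3.92   3.68  -1.82   0.37  -0.2 ] sd 0.43
1 320 [ 46.28 320.    -5.12   4.1   -2.06   0.51  -0.16] sd 0.25
-1 320 [ 49.11 320.     4.34   5.07  -6.03  -0.56   0.86] sd 0.42
-1 305 [ 51.62 305.     4.81   6.55  -5.75  -0.34   0.82] sd 0.41
```

```bash
python3 - <<'E'
from plant import robot
from h import *
S=json.load(open("st.json"));c=np.array([-.1036,.2071]);x=S["x"]
for d in (310,315.3):
    robot.line_to(tcp_at(np.radians(d),c,x),vel=.015)
robot.pause(.5)
cf=np.array([-.1034,.2075]);p=[]
for _ in range(3):
    s=robot.observe();print(round(s["time"],2),np.degrees(ang(s["tool_pos"],cf)).round(2),s["gripper_width"],abs(s["qvel"]).max().round(3),s["ft_force"].round(2));robot.pause(.2)
i=[robot.grab_frame(n) for n in("side","wrist")]
cv2.imwrite('pics/g_m.png',np.hstack([cv2.resize(i[1],(400,300)),cv2.resize(i[0][80:290,150:430],(400,300))]))
E
```

```text
53.22 314.85 0.01615833550320233 0.086 [-3.27  4.28  1.82]
53.42 314.82 0.016034379534796635 0.15 [-3.78  4.41  1.82]
53.62 314.86 0.016335700805527733 0.102 [-3.74  5.34  2.1 ]
```

View pics/g_m.png

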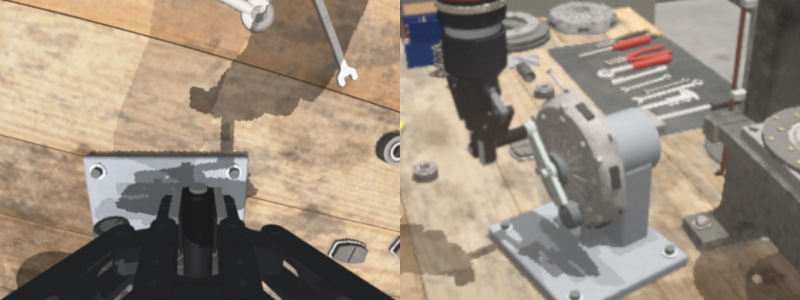

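The pictures show the handle still pinched between the pads at the upper left and the counterweight at the lower right. The loose parts have not moved, so I'm handing in.

```bash
python3 - <<'E'
from plant import robot
robot.job_done()
s=robot.observe();print(s["time"],s["gripper_width"])
E
```

```text
the job is handed in; nothing more can be done
the job is handed in; nothing more can be done
```

The job is handed in. The cover is turned to where I measured its heavy side to be straight down, with the handle at 315°, about 45° left of the top. The arm is still holding the handle. My last reading before handing in was at 53.6 s of the 64 s allowed.

**Swing:** I gripped the handle where it stood, at about 208°. I swung it about 213° forward and back while reading the effort, then took slower readings in both directions near the balance point.

**Last checks:**
- The handle angle stayed at 314.8–314.9° over 0.4 s, and the joints were still to within sensor noise.
- The sleeve was still in the fingers at 16 mm opening, with a wrist force of about 6 N.
- The loose parts looked unmoved in the side and wrist pictures. I did not take a final top view.

**Where the measurements disagreed:**
- The slow readings near the balance point gave 313°. The fit to the forward sweep alone gave 301°, and the fit to both directions gave 316°. I chose 315°, partly to allow for a small offset in the force sensor, and I expect it to be within about 5°.
- The drag read about 3 N at the handle in the fast sweep and 4.4–4.7 N in the slow readings, against the stated 5 N. The sweep readings were therefore less reliable than the slow ones.
- The heavy side's pull came out at 0.20–0.23 N m, within the stated range.

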